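# Push a dirty feed cup through the spring flap of the wash-return bin

## Robot

A 7-joint arm with a two-finger parallel gripper is mounted at the origin on the work surface. World frame = base frame: x ahead of the robot, y to its left, z up, the work surface at z = 0. Lengths are in m, angles in degrees, forces in N, time in s.
With the tool pointing down it reaches from about 0.425 to 0.825 m from the base axis. Payload 3.6 kg.
Tool frame: the origin (TCP) lies on the mounting face of the last link; the fingertips stand 186 mm ahead of it and the grasp point (between the pads) lies 167 mm ahead of it; y points along the fingers, x is the direction in which the jaws open and shut, and the axes are right-handed (so a half turn about y gives the same grasp; the last joint's range is limited). The gripper opens to 93 mm and grips with 3 to 60 N. Pads are 15 mm wide; open, the fingers measure 128 mm over their backs; the gripper's body (75 mm by 188 mm) begins 65 mm behind the grasp point.
Start: joints at [-1.518, 35.231, -0.722, 81.555, 0.464, 63.22, -2.315], TCP at [0.65, 0, 0.405] pointing down, gripper open.
Joint ranges: [-178.69, 178.69], [-17.37, 117.87], [-77.05, 75.6], [15.02, 138.74], [-78.02, 258.01], [0.78, 113.62], [-162.83, 162.83]. Speed limits (degrees/s): [159.86, 159.86, 180, 180, 180, 180, 180].

## Interface

Orientations are given as [roll, pitch, yaw] about the fixed x, y, z axes, in that order (R = Rz(yaw) Ry(pitch) Rx(roll)).
In Python, from plant import env, jaws, imaging, job gives the robot as it stands. Calls block until the motion is done:
- env.move_pose(position, orientation): joint-space move of the TCP to a pose.
- env.movel(position, ori=None, vel=0.15, guard=None): straight line of the TCP; ori=None keeps the orientation; vel is the mean speed in m/s. With guard (N) it stops when the force on the tool has changed by that much, and returns True; else False.
- env.goto_joints(angles): joint-space move.
- jaws.move_gripper(opening, squeeze=None): opening from 0.0 (shut) to 1.0 (fully open); squeeze is the grip in N (None keeps the last); returns when the fingers have stopped.
- env.wait(seconds).
- env.inverse_kinematics(position, orientation): joint angles nearest the present ones, or None.
- env.state(): the state.
- imaging.camera(name): name is "scene" or "side" or "wrist"; returns a dict with "image" (480x640x3 uint8, red, green, blue), "camera_matrix" (3x3 intrinsics, pixels), "R" (3x3) and "t" (3): a world point X has camera coordinates R X + t. Camera axes: x right, y down, z forward; pixel columns grow to the right and rows downward; lengths in m; the calibration is good to about 2 mm. A picture is of the moment at which its call begins. There is no depth.
A pose or a line that the arm cannot do raises env.MotionError and nothing moves.
- job.job_done(): hands the job in, once; it reports no verdict.
The state is a dict: "time": time; "q": joint angles; "joint_velocities": joint speeds; "joint_torque": joint torques, N m; "tool_pos": TCP position; "tool_rot": TCP orientation; "force": force on the tool from outside, world axes, zero at the start; "moment": the same for the moment, N m; "opening": opening from 0.0 (shut) to 1.0 (fully open).
Only numpy, scipy, OpenCV 4.12 (cv2) and the standard library are available. Lean on these libraries where they do the work, as an engineer would, in place of code of your own. Each camera call takes 0.05 s, during which the arm holds its last target. There are 200 camera calls.

## Task

Return the dirty steel feed cup: with one finger push the bin's self-closing flap open and hold it, and with the other finger push the cup along the deck and over the sill so that it drops into the bin; then take the fingers away so that the flap springs shut. Only push the cup: do not pinch or lift it, and do not shove the flap open with the cup. Leave the rubber stopper, the card clip, the water bottle and the brush where they are.

Things in the scene. Friction and masses are not known exactly. Their poses are not given: they have to be found in the camera images.
- bin: Wash-return bin, fixed: clear case 300 x 200 mm, hollow, floor 5 mm up; white painted steel top 155 mm above the table. Origin: on the table, straight below the middle of the sill; +x is the way the cup is pushed (roughly away from the robot), z up. Top: x -150 to 0 mm is a flat deck, 200 mm wide in y, with 8 mm high lips at the y edges only; x 0 to 118 mm is the opening, 168 mm wide, under the flap.
- sill (a point): Middle of the sill, the deck's far edge with no lip, on the deck's upper face (bin x = 0, 155 mm above the table); axes as the bin's. An object on the deck tips over it into the bin once its centre has passed it and the flap is open.
- hinge (a point): Middle of the flap's hinge rod (7 mm thick), 115 mm past the sill and 50 mm above the deck; axes as the bin's. The rod is carried by two fixed cheeks 5 mm thick at y = +-87.5 mm, x = 99 to 131 mm of the bin, 55 mm above the deck; lower side strips run from them to the sill at y = +-85.5 mm.
- flap (a joint): Flap angle, rad: 0 = shut, grows as its free edge swings down into the bin, stop 1.3. Aluminium plate 160 wide (y), 125 long, 3 mm thick; shut it slants down 23 degrees from the hinge rod to the sill. A spring (about 0.08 N m at 0, 0.22 at 1 rad) shuts it. Fingertips 10 mm above the deck with their far side 78 mm past the sill hold it at about 0.35 rad, at 100 mm at about 0.75 rad.
- flap_edge (a point): Middle of the flap's free edge, which lies at the sill when shut and swings down and away when a finger moving along just above the deck presses on the slanting plate.
- cup_center (a point): Centre of the feed cup, half-way up: open round stainless cup, 42 mm wide at the rim, a little narrower at the foot, 30 mm tall, about 60 g, upright on the deck, its centre 65 to 90 mm before the sill and within 20 mm of the middle line. It slides when pushed low.
- cup: The same feed cup; origin at the centre of its underside.
- stopper: Rubber bottle stopper, bystander: round, 38 mm wide, 30 mm tall, on one side of the deck (about 72 mm to the left or right of the middle line, 105 to 120 mm before the sill). Origin at the centre of its underside.
- clip: Bent steel card clip, bystander: foot 34 x 24 mm, upright blade 31 mm tall, on the other side of the deck. Origin at the centre of its underside.
- bottle: Amber water bottle, bystander: 60 mm wide, 130 mm tall, upright on the table to the left of the bin. Origin at the centre of its underside.
- brush: Small brush, bystander: 170 mm long, lying on the table to the right of the bin.
Things that resemble listed ones, but are neither listed nor needed, are in the scene too. What is shaped like the cup but orange is not meant.

How it is judged (in metres and radians):
On the way, in this order (a step that is already met when the one before it is completed fails the run):
1. a finger has pushed the flap open (past 0.15 rad) and touches it while the cup is still on the deck (value of joint flap above 0.15 rad and contact force between the fingers and flap above 0.2 N and z of cup_center in the frame of bin above 0.16 m), for 0.1 s.
2. the cup has dropped below the sill into the bin while a finger still holds the flap open (past 0.25 rad) (value of joint flap above 0.25 rad and contact force between the fingers and flap above 0.2 N and z of cup_center in the frame of bin below 0.135 m and x of cup_center in the frame of bin between -0.15 and 0.15 m and y of cup_center in the frame of bin between -0.1 and 0.1 m), for 0.1 s.
At the end, for the whole second after the job is handed in: The cup lies at rest (slower than 50 mm/s) inside the bin's case, its centre less than 80 mm above the table, and the flap is shut (below 0.06 rad) (value of joint flap below 0.06 rad and z of cup_center in the frame of bin between 0 and 0.08 m and x of cup_center in the frame of bin between -0.148 and 0.148 m and y of cup_center in the frame of bin between -0.098 and 0.098 m and linear speed of cup below 0.05 m/s); the robot touches nothing.
It fails at once if the cup is lifted more than 15 mm off the deck (z of cup_center in the frame of bin above 0.185 m).
It fails at once if the fingers pinch or press the cup with more than 15 N (contact force between the fingers and cup above 15 N).
It fails at once if the cup is pushed against the flap (more than 1 N) while its centre is still before the sill (contact force between cup and flap above 1 N and x of cup_center in the frame of bin below 0 m and z of cup_center in the frame of bin above 0.155 m).
It fails at once if the stopper, clip, bottle or brush is moved by more than 20 mm (distance of any of stopper, clip, bottle, brush from where it was at the start of the episode above 0.02 m).
It also fails if it takes over 38 s, if anything falls off the work surface, if the arm or the gripper's body presses on something with over 40 N, if the wrist force passes 120 N, or if a joint passes its speed limit or range.

## Working session

There is one attempt and no reset: what is moved stays moved. The work goes in short steps, each a Python script; the robot and the scene stay as the last script left them, time stands still between calls to the robot, and variables do not carry over. Pictures are saved under pics/ and viewed, about 8 in all and at most 12, crops included, and the job is handed in when it is done.

```bash
mkdir -p pics; ls
python3 - <<'E'
from plant import env, jaws, imaging, job
import cv2,numpy as np,pickle
d={}
for n in("scene","side","wrist"):
    c=imaging.camera(n); d[n]=c; cv2.imwrite(f"pics/{n}0.png",c["image"][:,:,::-1])
    print(n,np.round(-c["R"].T@c["t"],3),np.round(c["R"][2],2),c["camera_matrix"][0,0])
pickle.dump(d,open("d0.pkl","wb"));print(env.state())
E
```

```text
pics
scene [1.327 0.037 0.938] [-0.71 -0.03 -0.71] 608.9882471718815
side [ 0.425 -0.656  0.93 ] [ 0.1   0.65 -0.75] 610.1330194081705
wrist [0.65  0.083 0.383] [-0.   -0.3  -0.95] 407.0655859899538
{'time': 0.15, 'q': array([-1.51942993, 35.27612526, -0.72180387, 81.61931272,  0.46287622,
       63.22131578, -2.31435816]), 'joint_velocities': array([ 0.03194562, -0.14718741, -0.07387244, -0.31740185, -0.02376865,
       -0.00633117,  0.00301514]), 'joint_torque': array([ 1.13936116e-03, -4.59350109e+01,  2.09416850e-01, -1.65943640e+01,
       -6.11101720e-02,  1.81601685e-02,  1.63591380e-04]), 'tool_pos': array([6.49757114e-01, 2.45790405e-05, 4.03856799e-01]), 'tool_rot': array([-9.00005717e+01,  1.13910980e-01,  3.72175610e-03]), 'force': array([-0.73938696,  0.3271056 , -0.03013806]), 'moment': array([0.02520797, 0.02608728, 0.00820238]), 'opening': 0.9979381912289936}
```

View pics/scene0.png

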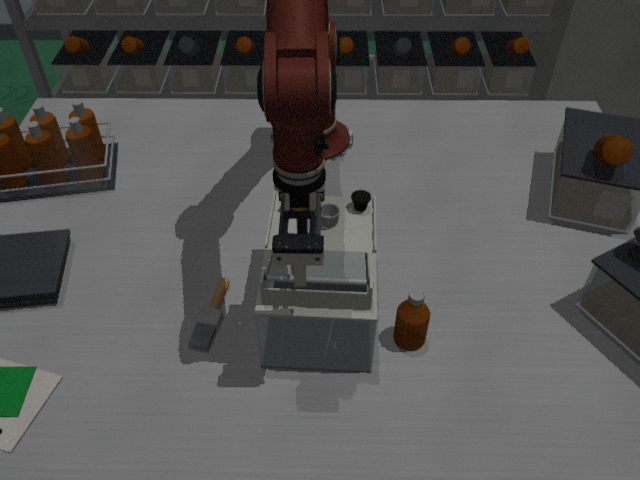

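View pics/side0.png

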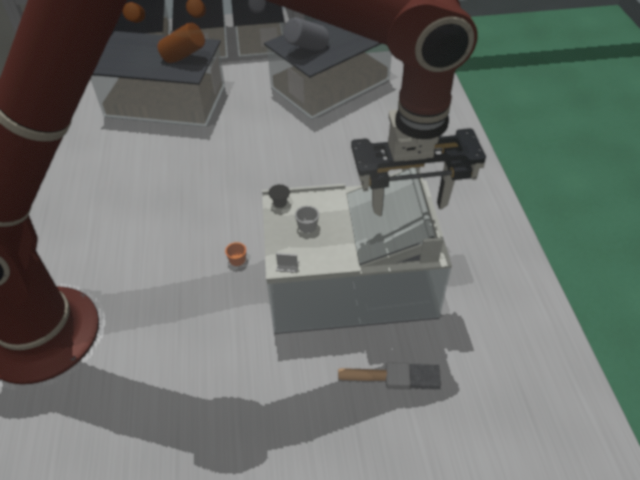

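Scene view: grey cup at (330,213), stopper (360,200). The gripper hides the sill region. Side view: cup (307,218), stopper (279,195), clip (287,260). Possible mix-ups: orange cup (235,253) on the table, and a grey cylinder at (305,35) on another bin. By the description, I choose the grey one on the deck. A close crop comes next.

Run:
```python
import cv2
a=cv2.imread("pics/side0.png")[160:350,220:470]; a=cv2.resize(a,None,fx=3,fy=3,interpolation=cv2.INTER_CUBIC)
cv2.imwrite("pics/sidecrop0.png",cv2.convertScaleAbs(a,alpha=1.5))
```

```text
(no output)
```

View pics/wrist0.png

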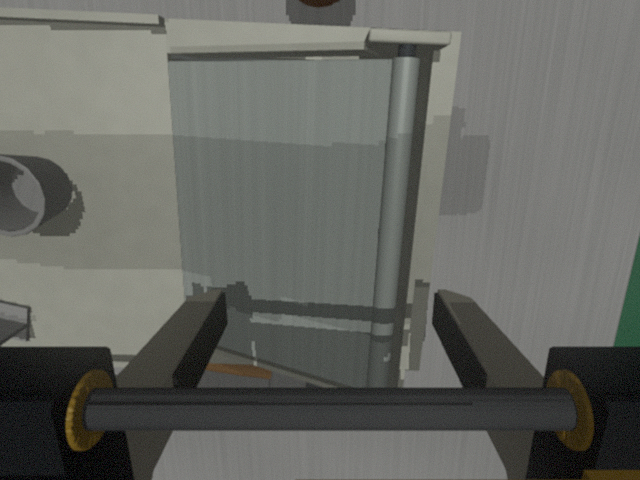

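View pics/sidecrop0.png

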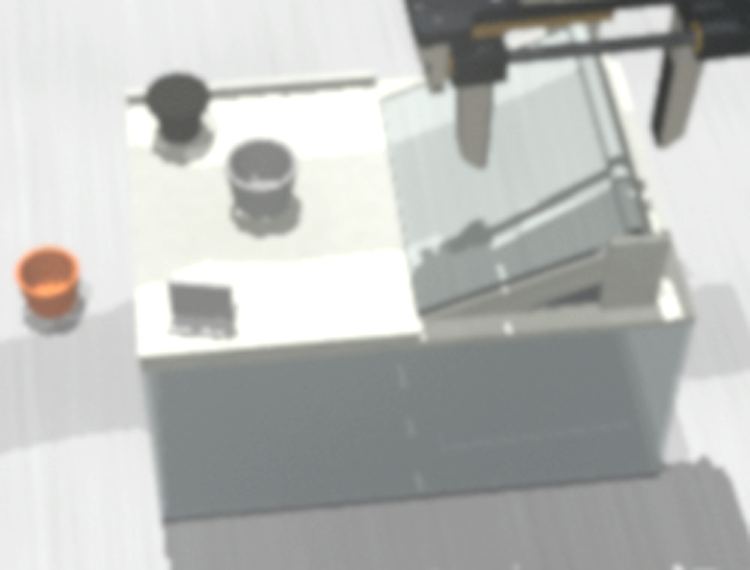

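Crop and wrist view confirm the choice: an open grey steel cup at side pixel ≈(307,218), between the black stopper (left) and the clip (right). In the wrist view the sill runs (170,55) to (183,290) and the cup is cut off at the left edge. Next I do a rough pose estimate and move the wrist camera above the deck.

```bash
cat > h.py <<'E'
import numpy as np
def ray(c,uv,z):
    d=c["R"].T@np.linalg.solve(c["camera_matrix"],[uv[0],uv[1],1.]); o=-c["R"].T@c["t"]
    return o+d*(z-o[2])/d[2]
def proj(c,X):
    p=c["camera_matrix"]@(c["R"]@np.asarray(X)+c["t"]); return p[:2]/p[2]
E
python3 - <<'E'
from h import *
import pickle,cv2
d=pickle.load(open("d0.pkl","rb")); w=d["wrist"]; s=d["side"]
for p in [(170,55),(183,290)]: print("sill",ray(w,p,.155).round(3))
print("cup rim side",ray(s,(307,213),.185).round(3),"stopper",ray(s,(279,190),.185).round(3))
from plant import env,imaging
env.movel([.59,0.0,.47],vel=.2)
c=imaging.camera("wrist");pickle.dump(c,open("w1.pkl","wb"));cv2.imwrite("pics/w1.png",c["image"][:,:,::-1]);print(env.state()["time"])
E
```

```text
sill [0.567 0.111 0.155]
sill [ 0.56  -0.02   0.155]
cup rim side [0.488 0.045 0.185] stopper [0.447 0.107 0.185]
0.7917
```

View pics/w1.png

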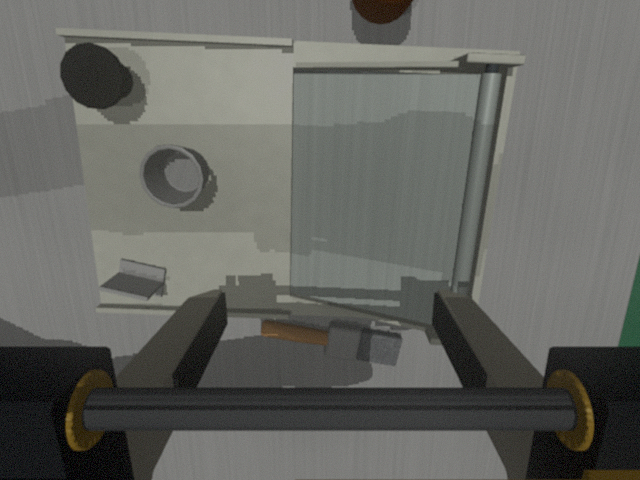

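Wrist view: the sill edge runs from about (293,70) to (290,297), the deck's rear edge (75,110) to (97,300), the cup rim is centred near (172,176), stopper (96,76), clip (137,278). I'll refine the edges by gradients and cast rays.

Run:
```python
from h import *
import pickle,cv2
d=pickle.load(open("d0.pkl","rb")); c=pickle.load(open("w1.pkl","rb"))
g=cv2.GaussianBlur(cv2.cvtColor(c["image"],cv2.COLOR_RGB2GRAY),(3,3),0).astype(float)
gx=abs(np.gradient(g,axis=1)); gy=abs(np.gradient(g,axis=0))
def vline(x_at,rows,z,w=7):
    P=[]
    for r in rows:
        x=int(round(x_at(r))); s=gx[r,x-w:x+w+1]
        if s.max()>6: P.append(ray(c,(x-w+s.argmax(),r),z))
    P=np.array(P); f=cv2.fitLine(P[:,:2].astype(np.float32),cv2.DIST_HUBER,0,.01,.01).ravel()
    if f[1]<0: f[:2]*=-1
    n=np.array([f[1],-f[0]]); res=(P[:,:2]-f[2:])@n
    return f,len(P),np.abs(res).mean()
def yaw(f): return np.degrees(np.arctan2(-f[0],f[1]))
S=vline(lambda r:293-(r-70)*3/227,range(130,230),.155)
B=vline(lambda r:75+(r-110)*22/190,list(range(115,225))+list(range(238,258)),.155)
for n,L in(("sill",S),("rear",B)): print(n,L,"yaw",yaw(L[0]))
# lips: outer edges, top z=.163
def hline(a,b,z,w=5):
    P=[]
    for x in range(a[0],b[0],2):
        y=int(round(a[1]+(b[1]-a[1])*(x-a[0])/(b[0]-a[0]))); s=gy[max(0,y-w):y+w+1,x]
        P.append(ray(c,(x,max(0,y-w)+s.argmax()),z))
    P=np.array(P); f=cv2.fitLine(P[:,:2].astype(np.float32),cv2.DIST_HUBER,0,.01,.01).ravel()
    if f[0]<0:f[:2]*=-1
    return f
F=hline((130,33),(285,38),.163);N=hline((110,313),(210,315),.163)
for n,f in(("far",F),("near",N)): print(n,f,"yaw",np.degrees(np.arctan2(f[1],f[0])))
print("corners:",[ray(c,p,.163).round(4) for p in((58,31),(293,39),(98,313))])
# cup rim
roi=c["image"][130:225,125:225]
gg=cv2.cvtColor(roi,cv2.COLOR_RGB2GRAY)
cv2.imwrite("pics/cup1.png",cv2.resize(roi[:,:,::-1],None,fx=6,fy=6,interpolation=cv2.INTER_CUBIC))
for p,n in(((138,176),'L'),((205,176),'R'),((172,144),'T'),((172,208),'B')): print(n,ray(c,p,.185).round(4))
print("stopper",ray(c,(96,76),.185).round(4),"clip",ray(c,(133,286),.157).round(4))
```

```text
sill (array([0.04272812, 0.99908674, 0.5614289 , 0.02846183], dtype=float32), 100, np.float64(0.00015459235939456378)) yaw -2.4488864
rear (array([0.04265202, 0.99909   , 0.4128851 , 0.05124495], dtype=float32), 20, np.float64(0.00015246111355942386)) yaw -2.4445221
far [ 0.9993959  -0.03475315  0.5192857   0.12692311] yaw -1.9916098
near [ 0.9975189  -0.07039883  0.4626046  -0.06334647] yaw -4.0368953
corners: [array([0.4179, 0.1327, 0.163 ]), array([0.5668, 0.128 , 0.163 ]), array([ 0.4096, -0.0656,  0.163 ])]
L [0.4661 0.0441 0.185 ]
R [0.5095 0.0441 0.185 ]
T [0.4904 0.0643 0.185 ]
B [0.4857 0.023  0.185 ]
stopper [0.4492 0.1043 0.185 ] clip [ 0.437  -0.0454  0.157 ]
```

View pics/cup1.png

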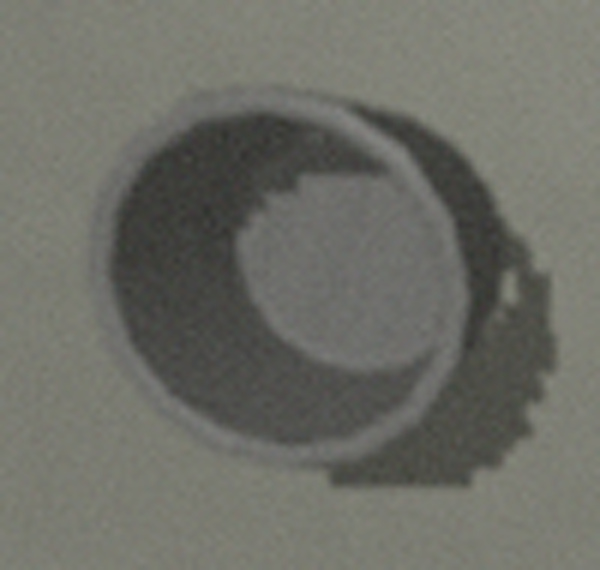

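Checks: sill-to-rear distance 149 mm (given 150), yaw −2.45° from both edges. The stopper comes out at bin y +72 and the cup at bin (−74, +14), both as described. Rim ≈41 mm, and the side view agrees within 1 mm. Now I descend with the fingers around the cup along bin x.

```bash
cat >> h.py <<'E'
yawd=-2.45; a=np.radians(yawd)
O=np.array([.5614,.0271]); EX=np.array([np.cos(a),np.sin(a)]); EY=np.array([-EX[1],EX[0]])
ORI=[-90,0,yawd]; CY=.014
def P(bx,z,by=CY): return [*(O+EX*bx+EY*by),z]
def binxy(p): q=np.asarray(p)[:2]-O; return (1e3*np.array([q@EX,q@EY])).round(1)
E
python3 - <<'E'
from h import *
import cv2
from plant import env,imaging
env.movel(P(-.0605,.45),ORI,vel=.1)
print(env.movel(P(-.0605,.351),vel=.06,guard=6))
s=env.state();print(s["time"],binxy(s["tool_pos"]),s["tool_pos"][2],s["tool_rot"],s["force"].round(2),s["opening"])
i=imaging.camera("side")["image"][140:340,220:470,::-1];w=imaging.camera("wrist")["image"][100:400,:,::-1]
i=cv2.resize(i,(640,512),interpolation=cv2.INTER_CUBIC)[:300+12]
cv2.imwrite("pics/e1.png",cv2.convertScaleAbs(np.vstack([i,w[:280]]),alpha=1.3))
E
```

```text
False
3.75 [-60.4  14. ] 0.3513272594204584 [-8.99918224e+01 -4.66275104e-02 -2.44625065e+00] [-1.42  0.23 -0.32] 1.0008444964908967
```

View pics/e1.png

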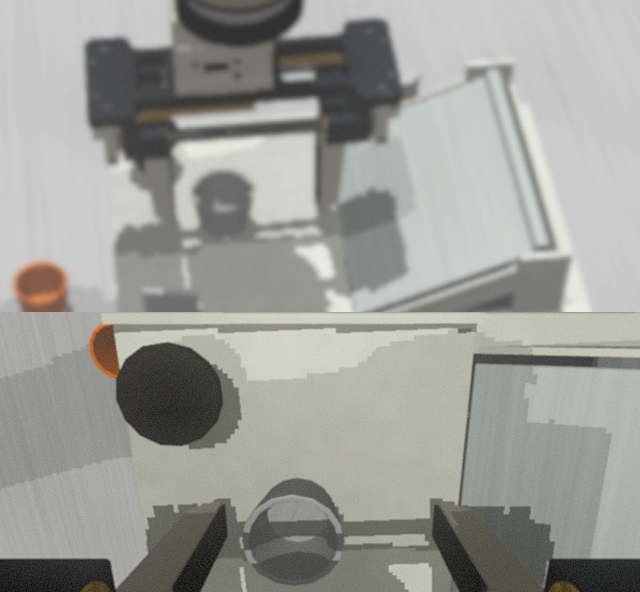

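The fingers straddle the upright cup: cup at about (222,205) in the upper image, rear finger (165,190), front finger (328,170) just before the flap. The cup has not moved. Next: push slowly until the cup is just short of the sill.

Run:
```python
from h import *
import cv2
from plant import env,imaging
for x in(-.03,0,.012):
    print(env.movel(P(x,.351),vel=.03,guard=12))
    s=env.state();print(s["time"],binxy(s["tool_pos"]),s["tool_pos"][2].round(4),s["force"].round(2))
i=imaging.camera("side")["image"][140:340,220:470,::-1];w=imaging.camera("wrist")["image"][100:400,:,::-1]
i=cv2.resize(i,(640,512),interpolation=cv2.INTER_CUBIC)[:312]
cv2.imwrite("pics/e2.png",cv2.convertScaleAbs(np.vstack([i,w[:280]]),alpha=1.3))
```

```text
False
5.0167 [-30.2  14. ] 0.351 [-1.06  1.1   0.49]
False
6.1667 [-0.1 14. ] 0.351 [-2.45 -0.71  0.39]
False
6.7167 [12.3 14. ] 0.3511 [-1.09  0.    1.01]
```

View pics/e2.png

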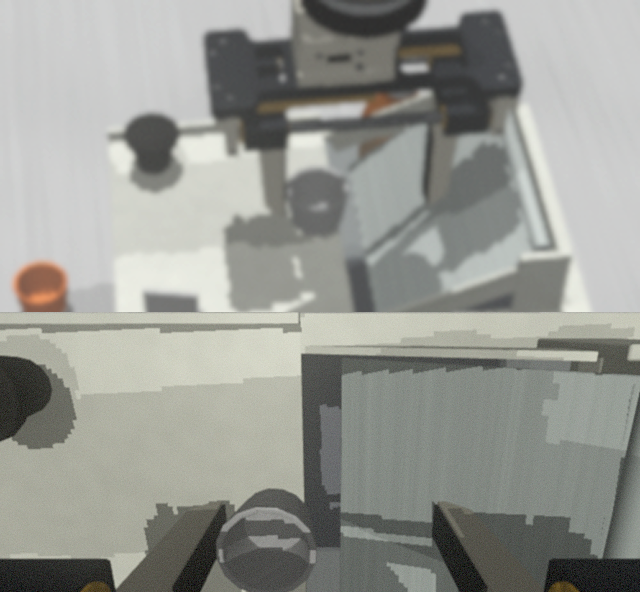

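The front finger holds the flap open (wide gap at the sill, wrist ≈(320,430)). The cup is upright against the rear finger at (267,550), with its centre still short of the sill. I keep pushing over the sill, with the front finger stopping short of the hinge rod.

Run:
```python
from h import *
import cv2
from plant import env,imaging
for x in(.03,.041):
    print(env.movel(P(x,.351),vel=.03,guard=12))
    s=env.state();print(s["time"],binxy(s["tool_pos"]),s["tool_pos"][2].round(4),s["force"].round(2))
env.wait(.7)
i=imaging.camera("side")["image"][140:340,220:470,::-1];w=imaging.camera("wrist")["image"][100:400,:,::-1]
i=cv2.resize(i,(640,512),interpolation=cv2.INTER_CUBIC)[:312]
cv2.imwrite("pics/e3.png",cv2.convertScaleAbs(np.vstack([i,w[:280]]),alpha=1.3))
```

```text
False
7.5667 [29.5 14. ] 0.3505 [-5.17 -0.79 -0.2 ]
False
8.0833 [39.9 14. ] 0.3499 [-5.43  0.72 -1.06]
```

View pics/e3.png

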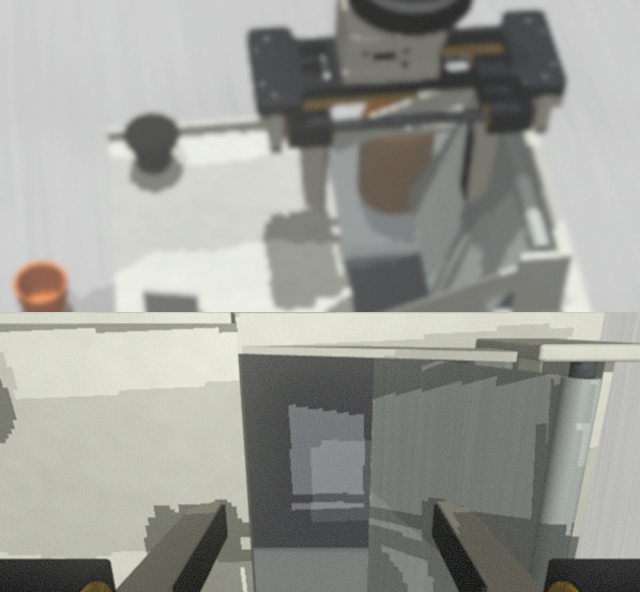

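The cup is gone from the deck and the sill gap (wrist (310,480)) is empty, while the flap is still held wide open. So it dropped through. I back off along the deck, lift, and check the bin.

Run:
```python
from h import *
import cv2
from plant import env,imaging
env.movel(P(-.06,.351),vel=.06); env.movel(P(-.06,.50),vel=.12); env.wait(1)
s=env.state();print(s["time"],binxy(s["tool_pos"]),s["force"].round(2))
f=lambda n,y,x:cv2.resize(imaging.camera(n)["image"][y:y+180,x:x+240,::-1],(400,300),interpolation=cv2.INTER_CUBIC)
a=np.hstack([f("side",160,220),f("scene",200,200)])
b=cv2.resize(imaging.camera("wrist")["image"][:,:,::-1],(400,300))
cv2.imwrite("pics/e4.png",cv2.convertScaleAbs(np.vstack([a,np.hstack([b,0*b])]),alpha=1.4))
```

```text
13.1083 [-60.  14.] [0.27 0.3  0.18]
```

View pics/e4.png

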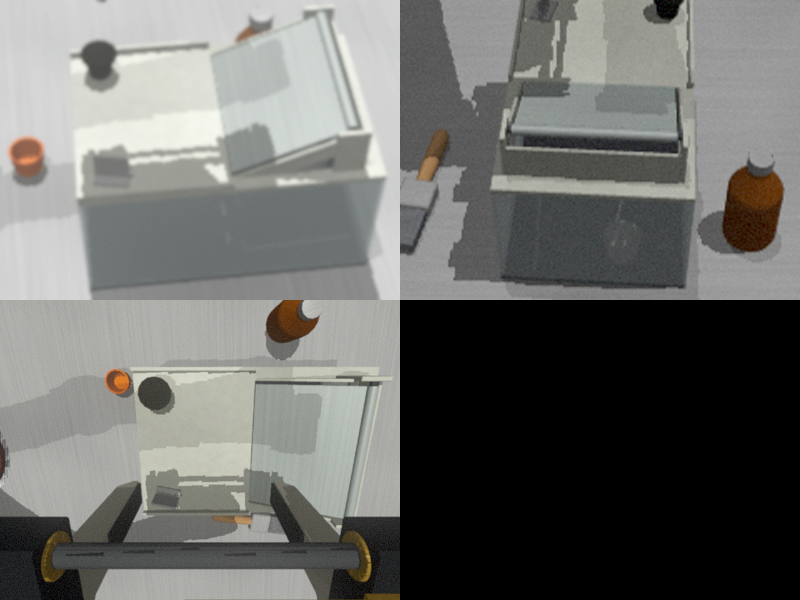

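The flap lies shut at the sill, and a faint cup shows through the clear end wall at (622,238). Stopper, clip, bottle and brush are in place. I check that the cup is at rest, then hand in.

Run:
```python
from h import *
import cv2
from plant import env,imaging,job
g=lambda:cv2.GaussianBlur(np.mean([imaging.camera("scene")["image"][310:370,255:380].mean(2) for _ in range(4)],0),(5,5),0)
env.wait(1.5);a=g();env.wait(1);b=g();print("max diff",abs(a-b).max(),env.state()["time"])
print(env.state()["force"].round(2))
if abs(a-b).max()<8: job.job_done();print("handed in")
```

```text
max diff 1.9007161458333357 16.1583
[-0.51  0.42  0.34]
the job is handed in; nothing more can be done
handed in
```

The feed cup is in the bin, the flap is shut, and the job was handed in at about 16 s of the 38 s limit. I located the bin and cup from the wrist camera and cross-checked the cup against the side camera. The front finger then opened and held the flap while the rear finger pushed the cup over the sill, and I backed the fingers off and lifted clear.

**Measurements before moving:**
- The sill-to-rear distance came out at 149 mm against the 150 mm given.
- The side and wrist cameras agreed on the cup position to about 1 mm.
- The bin's lip edges gave 193–197 mm width instead of 200 mm. This left about 2 mm of doubt in the middle line, which did not matter because the finger was aligned to the cup itself.

**Last checks:**
- **Flap:** it looks shut in all three views; I had no direct reading of its angle.
- **Cup:** it is gone from the deck and only faintly visible through the clear end wall. Two pictures 1 s apart showed no movement. I did not measure its height in the bin.
- **Bystanders:** the stopper, clip, bottle and brush look to be where they were; I judged this by eye.
- **Forces:** the wrist force read about zero at the end, and no guarded move tripped. The flap and cup contact forces themselves could not be read.

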